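Set the slide and snap the handpiece into its clips

ROBOT

A 6-joint arm with a two-finger parallel gripper is mounted at the origin on the work surface. World frame = base frame: x ahead of the robot, y to its left, z up, the work surface at z = 0. Lengths are in mm, angles in rad, forces in N, time in s.
With the tool pointing down it reaches from about 275 to 975 mm from the base axis. Payload 8.4 kg.
Tool frame: the origin (TCP) lies on the centre line of the jaws, within the pads' length; the fingertips stand 14 mm ahead of it and the grasp point (between the pads) lies 5 mm behind it; x points along the fingers, z is the direction in which the jaws open and shut, and the axes are right-handed (so a half turn about x gives the same grasp; the last joint's range is limited). The gripper opens to 92 mm and grips with 3 to 60 N. Pads are 20 mm wide; open, the fingers measure 128 mm over their backs; the gripper's body (75 mm by 189 mm) begins 69 mm behind the grasp point.
Start: joints at [-1.332, 0.353, 1.633, -0, 1.155, -0.002], TCP at [149.048, -606.97, 228.583] pointing down, gripper open.
Joint ranges: [-2.63, 2.63], [-0.92, 2.1], [0.06, 2.66], [-1.3, 4.44], [0, 2.69], [-3.02, 3.02]. Speed limits (rad/s): [2.22, 2.22, 2.79, 3.14, 3.14, 3.14].

INTERFACE

Orientations are given as a rotation vector (axis times angle).
In Python, from workcell import robot, viewer gives the robot as it stands.
- The arm moves only by the tool step_arm, never from a script. Its argument "moves" is a list of rows, each a list of 3 entries, a list of its own where there are three numbers: the shift along the tool's x, y, z in m, then the turn, a rotation vector about the tool's x, y, z in rad, then the opening, from -1 (shut) to 1 (fully open). A call has 1 to 20 rows; each row is the pose to reach, as a shift and turn from the pose measured when the call began, along the tool's axes at that moment; what a row does not reach only later rows make up. A row lasts 1/8 s, in which the tool goes at most 62.5 mm and 10.7 degrees, less where a joint would pass 70% of its speed; a pose out of reach is approached as far as the arm can. A call with a gripper value outside its range is refused whole. The fingers move at their own pace and stop on an object; "newtons" is the grip in N (left out, the last holds). Time passes only in rows, so rows that repeat a pose let the fingers close. It gives the time, the measured TCP pose, the force and the opening at its end, in the units of the state.
- robot.get_obs(): the state, without advancing time (a new reading comes with each control period).
- viewer.grab_frame(name): name is "scene" or "top"; returns (picture, depth): 384x512x3 uint8, blue, green, red; 384x512 float32, mm along the optical axis (not along the pixel's ray), 0 where there is no reading.
- viewer.camera_model(name): a dict with "fx", "fy", "cx", "cy" (pixels), "R" (3x3) and "t" (3): a world point X has camera coordinates R X + t. Camera axes: x right, y down, z forward; pixel columns grow to the right and rows downward; lengths in mm; the calibration is good to about 2 mm. A picture is of the moment at which its call begins. camera_model takes no time and is no camera call.
- robot.sign_off(): hands the job in, once; it reports no verdict.
The state is a dict: "t": time; "joint_pos": joint angles; "qd": joint speeds; "tau": joint torques, N m; "position": TCP position; "eef_rot": TCP orientation; "wrist_force": force on the tool from outside, world axes, zero at the start; "wrist_torque": the same for the moment, N m; "opening": opening from 0.0 (shut) to 1.0 (fully open).
Only numpy, scipy, OpenCV 4.12 (cv2) and the standard library are available. Lean on these libraries where they do the work, as an engineer would, in place of code of your own. Each camera call takes 0.05 s, during which the arm holds its last target.

TASK

On the jeweller's bench, first turn the knurled handwheel of the handpiece slide until the pointer on its carriage stands opposite the index on the bed. Then take the handpiece from its wooden rest, lay it over the two spring clips on the carriage, centred between them with its nose towards the wooden bench pin, and press it straight down until it snaps in and sits fully on the saddle, leaving the carriage at the index. Do not knock over the jar or the ring mandrel, and do not let go: finish still gripping the handpiece and pressing it firmly down onto the saddle.

Things in the scene. Friction and masses are not known exactly. Their poses are not given: they have to be found in the camera images.
- handwheel (a joint): handwheel angle, rad. 0: the carriage pointer stands opposite the index on the bed. Starts at -3.0 to -1.9; grows when turned counter-clockwise seen from above, moving the carriage 15 mm per rad towards the bench pin. Takes about 0.13 N m; stays where left. Stops at -3.6 and 0.9.
- wheel_grip (a point): centre of the handwheel: a plain round steel wheel with knurled rim, 54 mm diameter, 24 mm tall, axis vertical (z), this point half-way up the rim, 74 mm above the bench. Stands alone on a thin shaft, 34 mm of free height under it, so it can be gripped across its diameter from above at any yaw. It turns with the wheel.
- cradle (a point): where the middle of the barrel lies when snapped in, on the carriage, 65 mm above the bench. y: along the barrel to the bench pin (the nose points this way); x across; z up. At y = -40 and 40 mm stands a spring clip 12 mm wide: two steel jaws with rounded noses 19 mm apart, 11 mm above this point; jaws reach 24 mm above and 24 mm aside. For |y| under 31 mm fingers have room to 37 mm below.
- saddle: two black plastic seats under the clips, 22 mm wide, tops 13 mm below the cradle point; origin 32 mm below the cradle point, same axes. Coming down, the barrel meets the jaws 21 mm above its seat; the push peaks at 15 to 22 N about 17 mm above, drops to nothing about 10 mm above, then the clips pull the barrel down to the saddle, a rigid stop (under 1 mm play).
- handpiece_mid (a point): middle of the barrel of the cordless handpiece, on its axis: a plain aluminium cylinder 26 mm in diameter and 120 mm long, about 0.2 kg, with a short black end cap and at the other end a black tapering nose with a thin steel bur. y axis: along the barrel towards the nose. It lies level in the rest, this point 50 mm above the bench.
- handpiece_nose (a point): tip of the handpiece's black nose cone, 90 mm from the barrel's middle along its y axis.
- rest: wooden rest holding the handpiece: base 70 x 130 x 15 mm with two notched supports 16 mm thick at y = -40 and +40 mm, reaching 46 mm above the bench; between them the barrel is free. Origin under its centre on the bench; handpiece lies along its y axis, centred.
- handpiece: the whole handpiece; origin and axes as handpiece_mid.
- jar: amber glass jar with steel cap, 40 mm diameter, 60 mm tall, standing near the bench pin; bystander. Origin under its centre.
- mandrel: tapered steel ring mandrel on a round foot, 48 mm diameter, 120 mm tall, standing behind the rest; bystander. Origin under its centre.
Things that resemble listed ones, but are neither listed nor needed, are in the scene too. What is shaped like the handpiece but turquoise is not meant.

How it is judged:
By the outcome, as a careful person would: the job done as asked, in the order asked, and still so for the second after the job is handed in, while the arm keeps its last pose, push and grip.
It also fails if it takes over 72 s, if anything falls off the work surface, if the arm or the gripper's body presses on something with over 40 N, if the wrist force passes 120 N, or if a joint passes its speed limit or range.

## Working session

There is one attempt and no reset: what is moved stays moved. The work goes in short steps, Python scripts to look and compute and a tool call to move; the robot and the scene stay as the last step left them, time stands still between calls to the robot, and variables do not carry over. Pictures are saved under pics/ and viewed, and the job is handed in when it is done.

Besides the shell and the picture viewer there is one more tool, called as name([rows], argument=value, ...), one row to a line, values as JSON. step_arm: Moves the arm, as the interface text tells. Its arguments: {"type":"object","properties":{"moves":{"type":"array"},"newtons":{"type":"number"}},"required":["moves"]}

```bash
ls; mkdir -p pics; cat > h.py <<'E'
import numpy as np, cv2, json
from workcell import robot, viewer
from scipy.spatial.transform import Rotation as Rn
def grab(n,save=None):
    p,d=viewer.grab_frame(n); p=np.array(p);d=np.array(d)
    if save:
        cv2.imwrite(f'pics/{save}.png',p); np.save(f'pics/{save}_d.npy',d)
    return p,d
def cloud(d,n):
    c=viewer.camera_model(n);v,u=np.mgrid[:d.shape[0],:d.shape[1]]
    P=np.stack([(u-c['cx'])/c['fx']*d,(v-c['cy'])/c['fy']*d,d],-1)
    R=np.array(c['R']);t=np.array(c['t'])
    W=(P-t)@R; W[d<=0]=np.nan
    return W
def proj(X,n):
    c=viewer.camera_model(n);p=np.array(c['R'])@np.array(X)+np.array(c['t'])
    return c['fx']*p[0]/p[2]+c['cx'],c['fy']*p[1]/p[2]+c['cy']
def st():
    o=robot.get_obs()
    print(o['t'],np.round(o['position'],1),np.round(o['eef_rot'],3),'F',np.round(o['wrist_force'],1),'T',np.round(o['wrist_torque'],2),'op',o['opening'],'q',np.round(o['joint_pos'],3))
    print(Rn.from_rotvec(o['eef_rot']).as_matrix().round(3).tolist())
    return o
E
python3 - <<'E'
from h import *
for n in('scene','top'):
    p,d=grab(n,n+'0')
    c=viewer.camera_model(n);print(n,np.round(c['R'],3).tolist(),np.round(c['t']),c['fx'],c['cx'],c['cy'])
st()
E
```

```text
pics
scene [[-0.369, 0.93, 0.014], [0.596, 0.248, -0.763], [-0.713, -0.273, -0.646]] [  85. -256. 1273.] 360.4447128493731 256.2654379778098 189.12180121854698
top [[-0.013, -1.0, -0.021], [-0.996, 0.015, -0.093], [0.094, 0.02, -0.995]] [111. 494. 880.] 364.3086768173747 254.96075654189474 189.724556732396
0.1 [ 149.  -606.6  227.9] [ 1.031  1.315 -1.03 ] F [-0.2  0.6 -0.4] T [-0.03  0.02 -0.01] op 0.998668272847328 q [-1.332  0.354  1.634  0.     1.155 -0.002]
[[-0.0, 0.971, 0.238], [0.001, 0.238, -0.971], [-1.0, 0.0, -0.001]]
```

View pics/scene0.png

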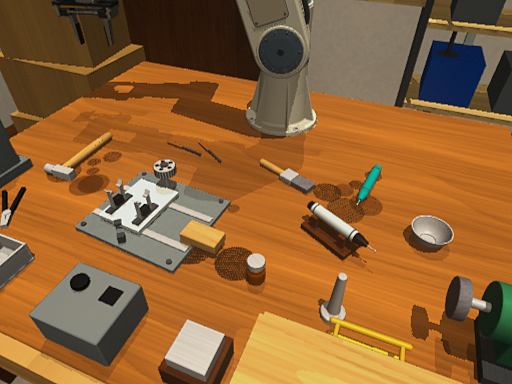

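View pics/top0.png

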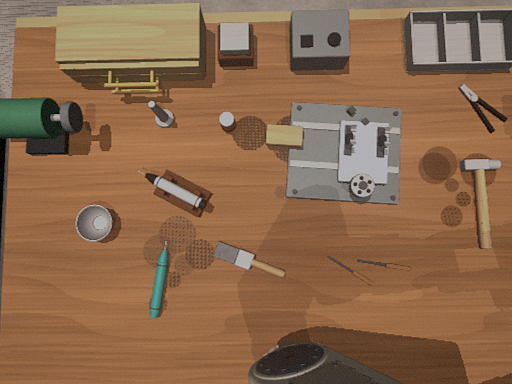

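The white handpiece on the wooden rest is at top (178,190) and scene (337,225). The turquoise look-alike is at top (160,280). The wheel is at top (363,185), the clips at (350,140) and (383,140), and the bench pin at (284,135). I'll check crops next.

```bash
python3 - <<'E'
from h import *
p=cv2.imread('pics/top0.png');q=cv2.imread('pics/scene0.png')
a=cv2.resize(p[95:210,260:410],None,fx=5,fy=5,interpolation=cv2.INTER_CUBIC)
cv2.imwrite('pics/c1.png',a)
b=cv2.resize(q[150:275,70:235],None,fx=4.5,fy=4.5,interpolation=cv2.INTER_CUBIC);cv2.imwrite('pics/c2.png',b)
b=cv2.resize(p[155:225,130:220],None,fx=5,fy=5,interpolation=cv2.INTER_CUBIC);cv2.imwrite('pics/c3.png',b)
W=cloud(np.load('pics/top0_d.npy'),'top')
for n,(u,v) in dict(wheel=(363,185),pin=(284,135),jar=(227,119),mand=(154,105),hp=(178,190),car=(365,155),table=(300,300),bed=(300,180),jar2=(228,121)).items(): print(n,W[v,u].round(1))
def seg(zlo,zhi,u0,u1,v0,v1):
    s=W[v0:v1,u0:u1];m=(s[...,2]>zlo)&(s[...,2]<zhi);return s[m]
w=seg(80,95,340,385,165,205);print('wheel',len(w),w.min(0),w.max(0),w.mean(0))
h=seg(48,75,135,215,160,220);print('hp',len(h),h.min(0),h.max(0),h.mean(0))
for v in range(120,200,5): print(v,W[v,330:400:4,2].round(0).tolist())
E
```

```text
wheel [ 496.4 -144.6   90.4]
pin [627.6  30.7  44.9]
jar [666.2 169.3  59.6]
mand [684.7 330.5 118.9]
hp [494.1 287.1  63.6]
car [ 578.3 -171.1   23.6]
table [222.5  -2.9   1.4]
bed [519.7  -9.3  11.1]
jar2 [661.2 166.9  59.8]
wheel 446 [ 471.4267139  -169.47941493   80.35393243] [ 525.00441384 -116.2487625    93.16354525] [ 496.96718644 -142.24529761   86.80320744]
hp 700 [450.70600461 221.72326687  48.01207273] [545.85911892 388.43909874  67.6233694 ] [494.5358261  294.90881925  59.87802197]
120 [13.0, 11.0, 12.0, 27.0, 12.0, 15.0, 13.0, 13.0, 32.0, 29.0, 14.0, 12.0, 12.0, 11.0, 11.0, 12.0, 13.0, 12.0]
125 [16.0, 14.0, 16.0, 29.0, 32.0, 36.0, 88.0, 27.0, 32.0, 32.0, 28.0, 30.0, 27.0, 27.0, 29.0, 12.0, 12.0, 11.0]
130 [12.0, 14.0, 14.0, 27.0, 32.0, 78.0, 78.0, 29.0, 27.0, 26.0, 26.0, 27.0, 34.0, 31.0, 81.0, 14.0, 18.0, 17.0]
135 [13.0, 12.0, 13.0, 30.0, 46.0, 53.0, 29.0, 29.0, 31.0, 25.0, 28.0, 29.0, 35.0, 52.0, 26.0, 10.0, 13.0, 12.0]
140 [12.0, 11.0, 12.0, 30.0, 49.0, 77.0, 81.0, 28.0, 27.0, 30.0, 28.0, 28.0, 40.0, 53.0, 29.0, 12.0, 10.0, 15.0]
145 [13.0, 13.0, 10.0, 28.0, 44.0, 5
[... 501 characters left out ...]
, 29.0, 13.0, 12.0, 12.0]
170 [14.0, 15.0, 28.0, 24.0, 30.0, 28.0, 30.0, 31.0, 26.0, 30.0, 27.0, 27.0, 26.0, 28.0, 26.0, 17.0, 18.0, 10.0]
175 [11.0, 11.0, 30.0, 27.0, 30.0, 28.0, 28.0, 85.0, 85.0, 86.0, 28.0, 27.0, 29.0, 27.0, 29.0, 13.0, 12.0, 13.0]
180 [14.0, 10.0, 28.0, 30.0, 27.0, 75.0, 85.0, 85.0, 85.0, 88.0, 88.0, 27.0, 31.0, 28.0, 30.0, 14.0, 13.0, 13.0]
185 [11.0, 14.0, 13.0, 14.0, 9.0, 85.0, 86.0, 90.0, 88.0, 91.0, 90.0, 10.0, 12.0, 12.0, 13.0, 9.0, 14.0, 12.0]
190 [11.0, 12.0, 12.0, 13.0, 14.0, 72.0, 90.0, 87.0, 85.0, 87.0, 84.0, 12.0, 12.0, 14.0, 12.0, 13.0, 13.0, 3.0]
195 [13.0, 15.0, 12.0, 14.0, 14.0, 14.0, 72.0, 86.0, 86.0, 86.0, 13.0, 12.0, 13.0, 14.0, 12.0, 14.0, 12.0, -1.0]
```

View pics/c1.png

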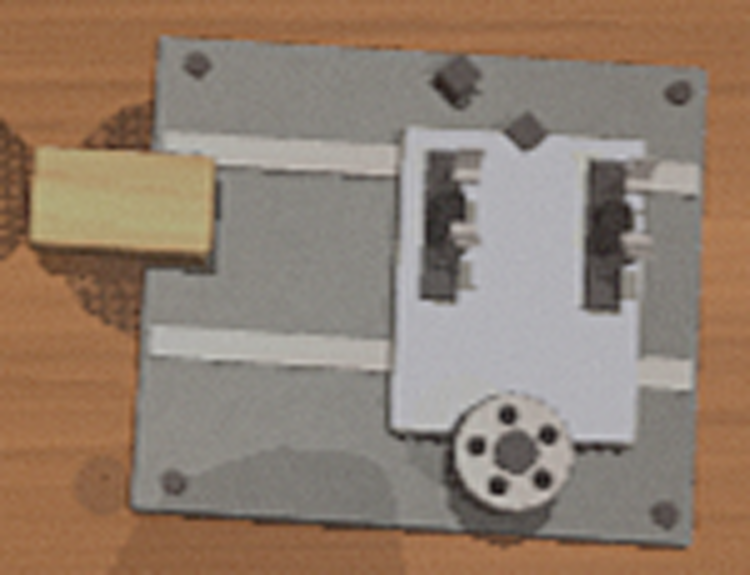

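View pics/c2.png

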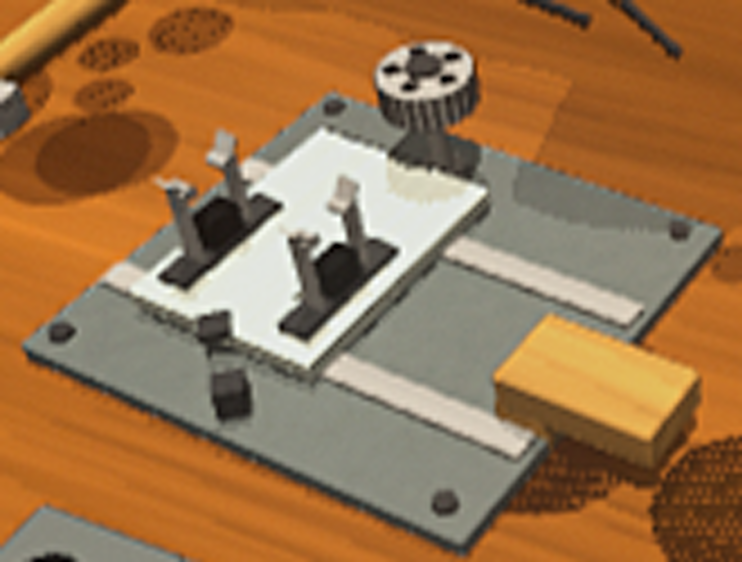

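View pics/c3.png

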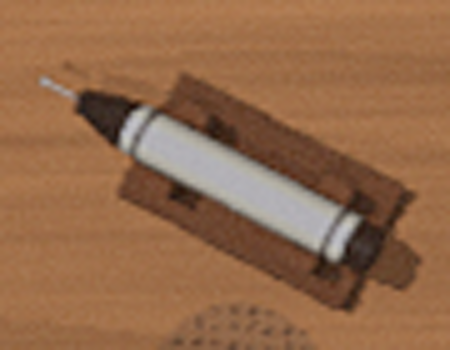

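```bash
cat >> h.py <<'E'
def ray(u,v,z,n):
    c=viewer.camera_model(n);R=np.array(c['R']);t=np.array(c['t'])
    C=-R.T@t; r=R.T@np.array([(u-c['cx'])/c['fx'],(v-c['cy'])/c['fy'],1.])
    return C+r*(z-C[2])/r[2]
E
python3 - <<'E'
from h import *
t=lambda x,y,z:ray(260+x/5-.4,95+y/5-.4,z,'top')
s=lambda x,y,z:ray(70+x/4.5-.4,150+y/4.5-.4,z,'scene')
S=[t(*a,14) for a in((197,65),(678,93),(174,482),(664,514))]
print(np.round(S,1).tolist())
Q=[s(*a,14) for a in((445,502),(62,331),(680,230),(334,105))]
print(np.round(Q,1).tolist())
for a in (S,Q):
  for i,j in((1,0),(3,2)):
    d=a[i-0]-a[j]; print('axis ang',np.degrees(np.arctan2(*( (a[j]-a[i])[1::-1]))) , np.linalg.norm(d))
for n,o,f,pts in(('top',(260,95),5,[(457,80),(525,130)]),('scene',(70,150),4.5,[(214,327),(232,393)])):
  W=cloud(np.load(f'pics/{n}0_d.npy'),n)
  for x,y in pts:
    u=int(round(o[0]+x/f));v=int(round(o[1]+y/f)); print(n,u,v,W[v-1:v+2,u-1:u+2].reshape(-1,3).round(0).tolist())
W1=cloud(np.load('pics/top0_d.npy'),'top');W2=cloud(np.load('pics/scene0_d.npy'),'scene')
for W,n in((W1,'top'),(W2,'scene')):
  X=W.reshape(-1,3)
  m=(X[:,2]>78)&(X[:,2]<95)&(abs(X[:,0]-497)<40)&(abs(X[:,1]+143)<40)
  a=X[m]; c,r=cv2.minEnclosingCircle(a[:,:2].astype(np.float32)); print(n,'wheel',len(a),a.mean(0),np.median(a,0),c,r)
  m=(X[:,2]>40)&(X[:,2]<95)&(abs(X[:,0]-595)<45)&(X[:,1]<-80)&(X[:,1]>-250)
  a=X[m];print('clips',len(a),a.min(0),a.max(0))
  m=(X[:,2]>55)&(X[:,2]<80)&(abs(X[:,0]-495)<70)&(abs(X[:,1]-300)<100)
  a=X[m];c=np.median(a,0);vx=cv2.fitLine(a[:,:2].astype(np.float32),cv2.DIST_HUBER,0,.01,.01).ravel();pr=(a[:,:2]-vx[2:])@vx[:2]
  print('hp',len(a),vx,np.degrees(np.arctan2(vx[1],vx[0])),np.percentile(pr,[0,1,50,99,100]),np.percentile(a[:,2],[50,95]))
E
```

```text
[[705.9, -11.1, 14.0], [686.4, -254.6, 14.0], [491.8, 5.7, 14.0], [472.1, -237.1, 14.0]]
[[706.8, -10.9, 14.0], [686.2, -254.7, 14.0], [492.7, 7.4, 14.0], [470.9, -237.8, 14.0]]
axis ang 85.40722778356576 244.2565936586445
axis ang 85.35723374905852 243.62316475446917
axis ang 85.18132534499811 244.64238808913646
axis ang 84.91559645089349 246.21275885203403
top 351 111 [[692.0, -137.0, 29.0], [691.0, -139.0, 32.0], [692.0, -142.0, 29.0], [690.0, -137.0, 29.0], [689.0, -139.0, 31.0], [689.0, -141.0, 32.0], [687.0, -136.0, 30.0], [686.0, -139.0, 32.0], [686.0, -141.0, 32.0]]
top 365 121 [[665.0, -170.0, 31.0], [666.0, -173.0, 30.0], [666.0, -176.0, 29.0], [663.0, -170.0, 31.0], [664.0, -173.0, 28.0], [662.0, -175.0, 32.0], [660.0, -169.0, 34.0], [659.0, -172.0, 34.0], [660.0, -175.0, 32.0]]
scene 118 223 [[666.0, -170.0, 31.0], [665.0, -168.0, 31.0], [662.0, -168.0, 29.0], [668.0, -169.0, 31.0], [667.0, -167.0, 31.0], [666.0, -164.0, 31.0], [670.0, -168.0, 29.0], [669.0, -165.0, 30.0], [668.0, -163.0, 30.0]]
scene 122 237 [[698.0, -135.0, 31.0], [697.0, -132.0, 32.0], [695.0, -132.0, 
[... 298 characters left out ...]
9967041
clips 324 [ 586.98641988 -214.58793362   40.03850454] [ 639.71550199 -118.90289101   91.22065717]
hp 619 [4.7037056e-01 8.8246900e-01 4.9460083e+02 2.9492014e+02] 61.941643 [-78.0090542  -76.75844082  -1.75458732  80.14689972  85.60353782] [61.11301579 65.03291747]
scene wheel 266 [ 502.97180989 -139.5213724    85.15104091] [ 504.38272175 -138.52460692   85.48394281] (499.5634765625, -142.58407592773438) 27.757892608642578
clips 463 [ 586.74442824 -216.56088428   40.07028309] [ 639.43404158 -119.20782968   89.00789601]
hp 511 [4.6388331e-01 8.8589633e-01 5.0242435e+02 2.9863666e+02] 62.362026 [-84.33871805 -81.14967044   1.19272952  74.01795154  78.16650843] [60.28111119 63.12722708]
```

The wheel is at about (497.5, -143). Pointer to index is about 35.5 mm along the slide, so about 2.37 rad. The jaws' yaw already suits a wheel grip, so I'm moving above it now.

step_arm([
  [[0, 0.449, -0.367], [0, 0, 0], 1],
  [[0, 0.449, -0.367], [0, 0, 0], 1],
  [[0, 0.449, -0.367], [0, 0, 0], 1],
  [[0, 0.449, -0.367], [0, 0, 0], 1],
  [[0, 0.449, -0.367], [0, 0, 0], 1],
  [[0, 0.449, -0.367], [0, 0, 0], 1],
  [[0, 0.449, -0.367], [0, 0, 0], 1],
  [[0, 0.449, -0.367], [0, 0, 0], 1],
  [[0, 0.449, -0.367], [0, 0, 0], 1],
  [[0, 0.449, -0.367], [0, 0, 0], 1],
  [[0, 0.449, -0.367], [0, 0, 0], 1],
  [[0, 0.449, -0.367], [0, 0, 0], 1],
], newtons=40)

```text
t: 1.6
position: [496.5, -144.2, 228.2]
eef_rot: [1.031, 1.315, -1.031]
wrist_force: [-0.5, -0.2, 0.1]
opening: 1.001
```

```bash
python3 - <<'E'
from h import *
o=st();R=Rn.from_rotvec(o['eef_rot']).as_matrix();print(R.T@(np.array([497.8,-143,69])-o['position']))
E
```

```text
1.6 [ 496.5 -144.2  228.2] [ 1.031  1.315 -1.031] F [-0.5 -0.2  0.1] T [ 0.01 -0.   -0.01] op 1.0006386861718921 q [-2.860e-01  1.860e-01  1.861e+00  1.000e-03  1.096e+00  1.045e+00]
[[-0.001, 0.971, 0.238], [0.001, 0.238, -0.971], [-1.0, -0.001, -0.001]]
[159.16725718   1.65603997  -0.66186143]
```

step_arm([
  [[0.06, 0.0015, -0.001], [0, 0, 0], 1],
  [[0.11, 0.0015, -0.001], [0, 0, 0], 1],
  [[0.145, 0.0015, -0.001], [0, 0, 0], 1],
  [[0.159, 0.0015, -0.001], [0, 0, 0], 1],
  [[0.159, 0.0015, -0.001], [0, 0, 0], 0.5],
  [[0.159, 0.0015, -0.001], [0, 0, 0], 0],
  [[0.159, 0.0015, -0.001], [0, 0, 0], -0.2],
  [[0.159, 0.0015, -0.001], [0, 0, 0], -1],
  [[0.159, 0.0015, -0.001], [0, 0, 0], -1],
  [[0.159, 0.0015, -0.001], [0, 0, 0], -1],
], newtons=40)

```text
t: 2.85
position: [498.5, -143.8, 70.1]
eef_rot: [1.03, 1.312, -1.03]
wrist_force: [0.1, -6.9, 3.7]
opening: 0.578
```

```bash
python3 - <<'E'
from h import *
o=st()
E
```

```text
2.85 [ 498.5 -143.8   70.1] [ 1.03   1.312 -1.03 ] F [ 0.1 -6.9  3.7] T [-1.13  0.15 -0.05] op 0.5779819397108834 q [-2.830e-01  4.040e-01  1.985e+00 -1.000e-03  7.510e-01  1.048e+00]
[[0.001, 0.971, 0.238], [-0.001, 0.238, -0.971], [-1.0, 0.001, 0.001]]
```

step_arm([
  [[0, 0, 0], [-0.18, 0, 0], -1],
  [[0, 0, 0], [-0.36, 0, 0], -1],
  [[0, 0, 0], [-0.54, 0, 0], -1],
  [[0, 0, 0], [-0.72, 0, 0], -1],
  [[0, 0, 0], [-0.9, 0, 0], -1],
  [[0, 0, 0], [-1.08, 0, 0], -1],
  [[0, 0, 0], [-1.26, 0, 0], -1],
  [[0, 0, 0], [-1.44, 0, 0], -1],
  [[0, 0, 0], [-1.62, 0, 0], -1],
  [[0, 0, 0], [-1.8, 0, 0], -1],
  [[0, 0, 0], [-1.98, 0, 0], -1],
  [[0, 0, 0], [-2.15, 0, 0], -1],
  [[0, 0, 0], [-2.3, 0, 0], -1],
  [[0, 0, 0], [-2.3, 0, 0], -1],
  [[0, 0, 0], [-2.3, 0, 0], -1],
])

```text
t: 4.72
position: [496.6, -143.5, 70.1]
eef_rot: [-0.757, 1.438, 0.758]
wrist_force: [-7.0, -1.2, 2.8]
opening: 0.576
```

```bash
python3 - <<'E'
from h import *
o=st()
grab('top','top1');grab('scene','scene1')
p=cv2.imread('pics/top1.png');q=cv2.imread('pics/scene1.png')
a=cv2.resize(p[95:165,310:410],None,fx=6,fy=6,interpolation=cv2.INTER_CUBIC)
b=cv2.resize(q[170:275,80:205],None,fx=5,fy=5,interpolation=cv2.INTER_CUBIC);
cv2.imwrite('pics/d1.png',a);cv2.imwrite('pics/d2.png',b)
E
```

```text
4.725 [ 496.6 -143.5   70.1] [-0.757  1.438  0.758] F [-7.  -1.2  2.8] T [0.04 0.83 0.08] op 0.5755483906643108 q [-0.283  0.403  1.987 -0.002  0.754 -1.253]
[[-0.003, -0.825, 0.565], [-0.001, 0.565, 0.825], [-1.0, 0.002, -0.002]]
```

View pics/d1.png

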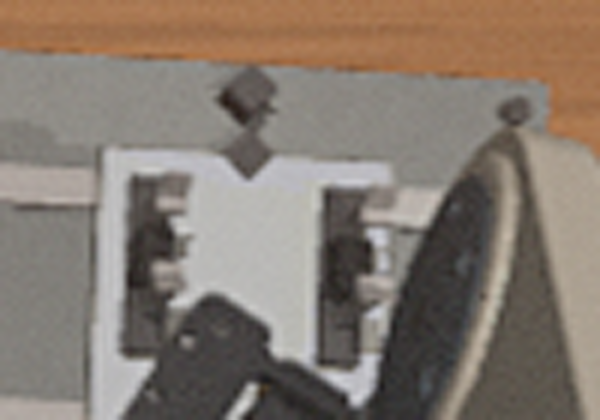

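View pics/d2.png

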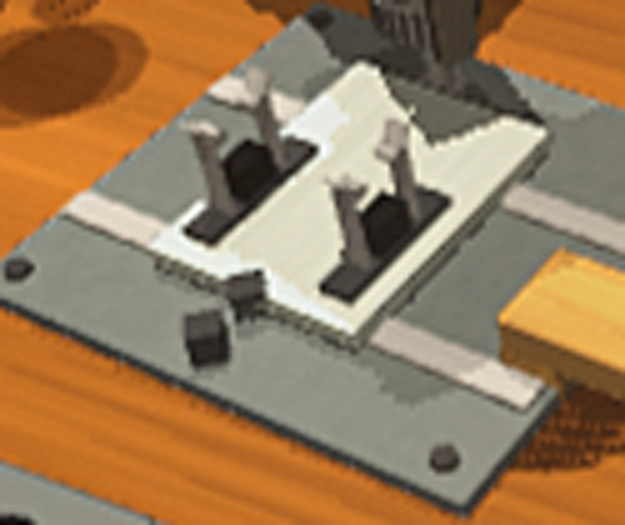

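```bash
python3 - <<'E'
from h import *
a=np.radians(85.2);y=np.array([np.cos(a),np.sin(a)]);x=np.array([y[1],-y[0]])
W=cloud(np.load('pics/top1_d.npy'),'top');V=cloud(np.load('pics/scene1_d.npy'),'scene')
gT=cv2.cvtColor(cv2.imread('pics/top1.png'),6);gS=cv2.cvtColor(cv2.imread('pics/scene1.png'),6)
for n,w,g,(u0,u1,v0,v1) in(('top',W,gT,(340,362,102,126)),('scene',V,gS,(110,140,218,248))):
  s=w[v0:v1,u0:u1];gg=g[v0:v1,u0:u1];m=(s[...,2]>22)&(gg<100)
  X=s[m];c=X[:,:2]@y;d=X[:,:2]@x
  k=np.histogram(d,bins=np.arange(d.min(),d.max()+4,4));print(n,[(round(e),n_) for e,n_ in zip(k[1],k[0])])
  print('z',np.percentile(X[:,2],[10,50,90]))
  for lo in np.arange(d.min(),d.max(),4):
    q=c[(d>=lo)&(d<lo+4)]
    if len(q)>2: print(round(lo),q.min().round(1),q.max().round(1),q.mean().round(1))
t=lambda X,Y,z=31:ray(310+X/6-.4,95+Y/6-.4,z,'top')[:2]
for P in((250,88),(248,153)): print(t(*P)@y,t(*P)@x)
o=lambda X,Y,z=31:ray(260+X/5-.4,95+Y/5-.4,z,'top')[:2]
for P in((457,78),(525,130)): print('start',o(*P)@y,o(*P)@x)
s=lambda X,Y,z=31:ray(80+X/5-.4,170+Y/5-.4,z,'scene')[:2]
for P in((207,325),(247,285)): print('scene',s(*P)@y,s(*P)@x)
print(np.degrees(np.arctan2(.825,.565)-np.arctan2(-.971,.238)))
E
```

```text
top [(666, np.int64(4)), (670, np.int64(11)), (674, np.int64(13)), (678, np.int64(3)), (682, np.int64(3)), (686, np.int64(0)), (690, np.int64(3)), (694, np.int64(7)), (698, np.int64(12)), (702, np.int64(12)), (706, np.int64(7)), (710, np.int64(2))]
z [28.19716452 30.97288829 33.31128757]
666 -85.0 -79.6 -82.5
670 -89.0 -76.6 -82.6
674 -89.3 -72.0 -80.9
678 -84.1 -79.2 -81.5
682 -84.0 -80.6 -82.0
690 -81.5 -78.3 -80.0
694 -83.1 -75.4 -78.4
698 -87.5 -71.7 -79.2
702 -89.6 -70.5 -80.6
706 -86.0 -76.0 -81.4
scene [(659, np.int64(2)), (663, np.int64(1)), (667, np.int64(2)), (671, np.int64(9)), (675, np.int64(18)), (679, np.int64(12)), (683, np.int64(8)), (687, np.int64(0)), (691, np.int64(1)), (695, np.int64(7)), (699, np.int64(10)), (703, np.int64(19)), (707, np.int64(14)), (711, np.int64(11))]
z [24.7562666  30.14444408 31.81906418]
671 -90.2 -75.9 -83.1
675 -111.4 -70.8 -81.8
679 -85.3 -72.1 -78.1
683 -82.1 -75.9 -79.1
695 -84.5 -76.8 -80.9
699 -90.7 -71.9 -80.5
703 -87.8 -68.9 -76.5
707 -85.9 -72.4 -78.4
711 -82.5 -75.0 -78.9
-81.14117667803858 702.7347131046931
-81.58372090631593 674.9774193917907
start -80.58843666227999 700.2995435763108
start -115.46510212483768 675.8775615065895
scene -78.98769666093948 703.0382368388339
scene -80.02183671014578 676.2038362724423
131.82262027958578
```

step_arm([
  [[0, 0, 0], [-0.05, 0, 0], -1],
  [[0, 0, 0], [-0.05, 0, 0], -1],
  [[0, 0, 0], [-0.05, 0, 0], -1],
  [[0, 0, 0], [-0.05, 0, 0], 1],
  [[0, 0, 0], [-0.05, 0, 0], 1],
  [[0, 0, 0], [-0.05, 0, 0], 1],
  [[0, 0, 0], [-0.05, 0, 0], 1],
  [[-0.06, 0, 0], [-0.05, 0, 0], 1],
  [[-0.12, 0, 0], [-0.05, 0, 0], 1],
  [[-0.17, 0, 0], [-0.05, 0, 0], 1],
])

```text
t: 6.08
position: [497.2, -143.4, 242.5]
eef_rot: [-0.795, 1.422, 0.795]
wrist_force: [0.8, -0.8, 0.5]
opening: 1.002
```

```bash
python3 - <<'E'
from h import *
o=st()
grab('top','top2');grab('scene','scene2')
p=cv2.imread('pics/top2.png');q=cv2.imread('pics/scene2.png')
a=cv2.resize(p[95:165,310:410],None,fx=8,fy=8,interpolation=cv2.INTER_CUBIC)
b=cv2.resize(q[200:265,90:175],None,fx=8,fy=8,interpolation=cv2.INTER_CUBIC);
cv2.imwrite('pics/e1.png',a);cv2.imwrite('pics/e2.png',b)
E
```

```text
6.075 [ 497.2 -143.4  242.5] [-0.795  1.422  0.795] F [ 0.8 -0.8  0.5] T [-0.01 -0.18 -0.01] op 1.001763240126398 q [-2.830e-01  1.720e-01  1.845e+00 -1.000e-03  1.126e+00 -1.303e+00]
[[-0.001, -0.852, 0.523], [-0.001, 0.523, 0.852], [-1.0, 0.001, -0.001]]
```

View pics/e1.png

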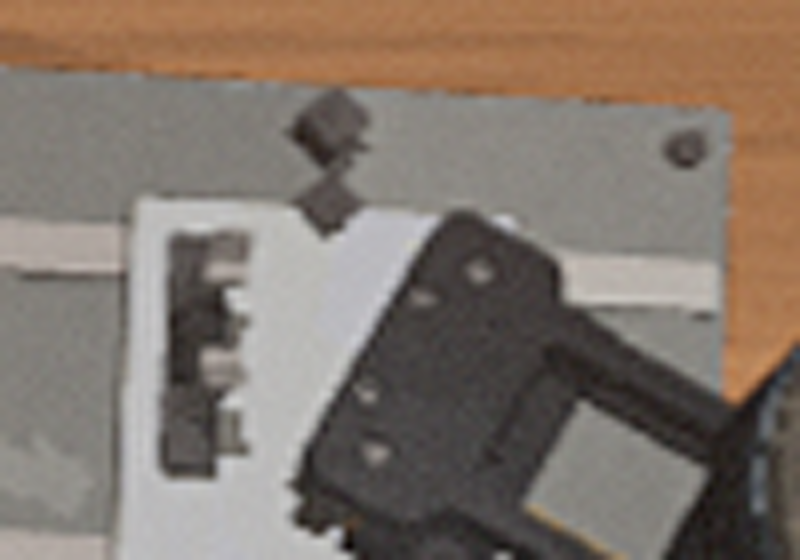

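View pics/e2.png

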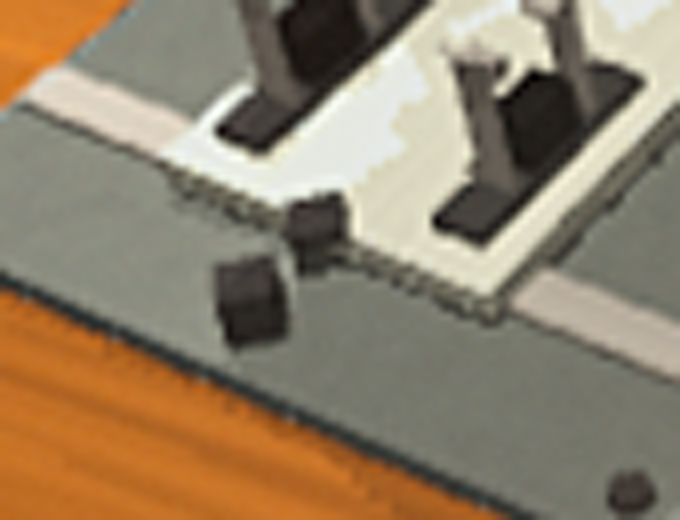

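```bash
python3 - <<'E'
from h import *
a=np.radians(85.2);y=np.array([np.cos(a),np.sin(a)]);x=np.array([y[1],-y[0]])
t=lambda X,Y,z=31:ray(310+X/8-.45,95+Y/8-.45,z,'top')[:2]
for P in((335,118),(328,203)): print(t(*P)@y,t(*P)@x)
s=lambda X,Y,z=31:ray(90+X/8-.45,200+Y/8-.45,z,'scene')[:2]
for P in((252,275),(318,210)): print('scene',s(*P)@y,s(*P)@x)
for n,(u0,u1,v0,v1) in(('top',(130,220,155,225)),('scene',(295,385,190,260))):
  p=cv2.imread(f'pics/{n}2.png');W=cloud(np.load(f'pics/{n}2_d.npy'),n)
  hsv=cv2.cvtColor(p,40);m=np.zeros(p.shape[:2],np.uint8)
  sub=(hsv[...,1]<75)&(hsv[...,2]>100)&(W[...,2]>40);m[v0:v1,u0:u1]=sub[v0:v1,u0:u1]
  k,l,s_,c=cv2.connectedComponentsWithStats(m);i=1+np.argmax(s_[1:,4]);mm=(l==i)
  X=W[mm];X=X[~np.isnan(X[:,0])]
  r=cv2.minAreaRect(np.argwhere(mm)[:,::-1].astype(np.float32));print(n,r,s_[i],'mid@50',ray(*r[0],50,n),'@56',ray(*r[0],56,n))
  f=cv2.fitLine(X[:,:2].astype(np.float32),cv2.DIST_HUBER,0,.01,.01).ravel();q=(X[:,:2]-f[2:])@f[:2]
  e=np.percentile(q,[1,99]);w=(X[:,:2]-f[2:])@np.array([-f[1],f[0]]);print(f,np.degrees(np.arctan2(f[1],f[0])),e,f[2:]+f[:2]*e.mean(),np.percentile(w,[1,50,99]))
  v=cv2.resize(p[v0:v1,u0:u1],None,fx=6,fy=6);
  bp=cv2.boxPoints(r);print([ray(*b,50,n)[:2].round(1).tolist() for b in bp])
  mk=cv2.resize(mm[v0:v1,u0:u1].astype(np.uint8)*255,None,fx=6,fy=6,interpolation=0);cv2.imwrite(f'pics/m_{n}.png',mk)
E
```

```text
-81.5384065597729 702.6742514630936
-80.61360979052691 675.3626828187262
scene -80.29389961554848 701.4487784982175
scene -81.12805723862775 673.9646621337366
top ((177.00001525878906, 191.00001525878906), (50.087921142578125, 10.733125686645508), 26.56505012512207) [154 176  48  31 528] mid@50 [493.00544004 292.68259908  50.        ] @56 [492.44233731 291.26822383  56.        ]
[4.7040811e-01 8.8244897e-01 4.9212589e+02 2.8987122e+02] 61.939205 [-59.0170016   59.49223194] [492.23766111 290.08089908] [-1.22561653e+01 -1.74342511e-03  1.27938124e+01]
[[509.6, 353.3], [532.9, 341.9], [476.6, 232.4], [453.5, 244.0]]
scene ((333.7162170410156, 220.2972869873047), (53.125179290771484, 10.346041679382324), 35.53767395019531) [311 203  48  37 507] mid@50 [489.89117869 290.07408872  50.        ] @56 [496.16099626 290.51187264  56.        ]
[4.7181305e-01 8.8169861e-01 4.9984308e+02 2.8910144e+02] 61.847946 [-61.0344382   57.41084331] [498.98824893 287.50398115] [-7.15420112e+00  5.45518245e-03  1.53767219e+01]
[[475.4, 228.9], [441.5, 234.5], [503.5, 347.4], [533.0, 339.6]]
```

View pics/m_top.png

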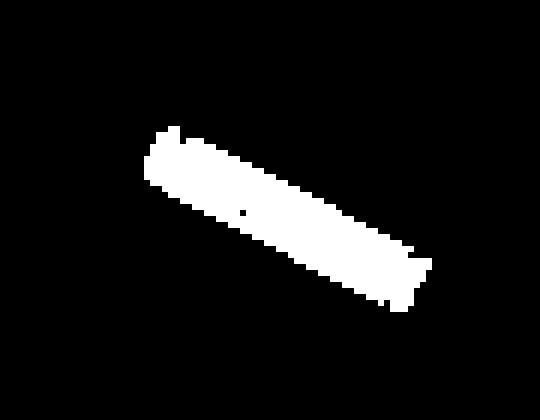

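View pics/m_scene.png

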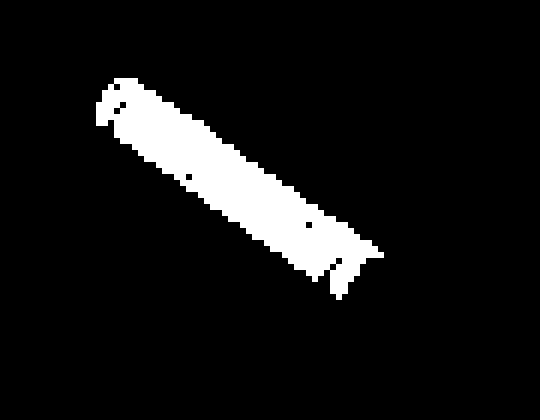

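Pointer and index agree within about 1 mm, top view +0.9 and scene view -0.8. The white handpiece sits at about (492.5, 290.5) with a yaw of 61.9°, and its nose already points +y. I'm moving above it with the jaws across the barrel.

step_arm([
  [[0, 0.04, 0.065], [0.17, 0, 0], 0.4],
  [[0, 0.07, 0.11], [0.34, 0, 0], 0.4],
  [[0, 0.1, 0.16], [0.51, 0, 0], 0.4],
  [[0, 0.13, 0.21], [0.68, 0, 0], 0.4],
  [[0, 0.16, 0.26], [0.85, 0, 0], 0.4],
  [[0, 0.19, 0.305], [1.02, 0, 0], 0.4],
  [[0, 0.22, 0.345], [1.19, 0, 0], 0.4],
  [[0.02, 0.231, 0.367], [1.36, 0, 0], 0.4],
  [[0.04, 0.231, 0.367], [1.511, 0, 0], 0.4],
  [[0.04, 0.231, 0.367], [1.511, 0, 0], 0.4],
  [[0.04, 0.231, 0.367], [1.511, 0, 0], 0.4],
], newtons=60)

```text
t: 7.55
position: [495.4, 288.9, 204.5]
eef_rot: [0.38, 1.53, -0.383]
wrist_force: [0.3, -0.5, -0.0]
opening: 0.698
```

```bash
python3 - <<'E'
from h import *
o=st();R=Rn.from_rotvec(o['eef_rot']).as_matrix();print(R.T@(np.array([492.5,290.5,45])-o['position']))
grab('top','top3');grab('scene','scene3')
p=cv2.imread('pics/top3.png');q=cv2.imread('pics/scene3.png')
a=cv2.resize(p[95:210,285:410],None,fx=5,fy=5,interpolation=cv2.INTER_CUBIC)
b=cv2.resize(q[150:275,70:235],None,fx=4.5,fy=4.5,interpolation=cv2.INTER_CUBIC);
cv2.imwrite('pics/f1.png',a);cv2.imwrite('pics/f2.png',b)
for r in (q[150:275,290:400],):cv2.imwrite('pics/f3.png',cv2.resize(r,None,fx=4,fy=4,interpolation=cv2.INTER_CUBIC))
E
```

```text
7.55 [495.4 288.9 204.5] [ 0.38   1.53  -0.383] F [ 0.3 -0.5 -0. ] T [-0.06 -0.06  0.03] op 0.6982593216545068 q [ 0.529  0.296  1.773 -0.007  1.069  1.02 ]
[[0.006, 0.468, 0.883], [-0.003, 0.884, -0.468], [-1.0, 0.0, 0.007]]
[ 1.59484963e+02  4.99134600e-02 -4.41759644e+00]
```

View pics/f1.png

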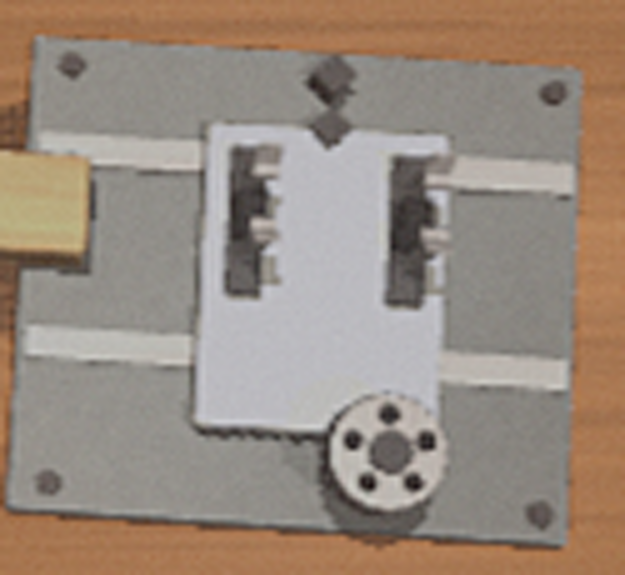

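View pics/f2.png

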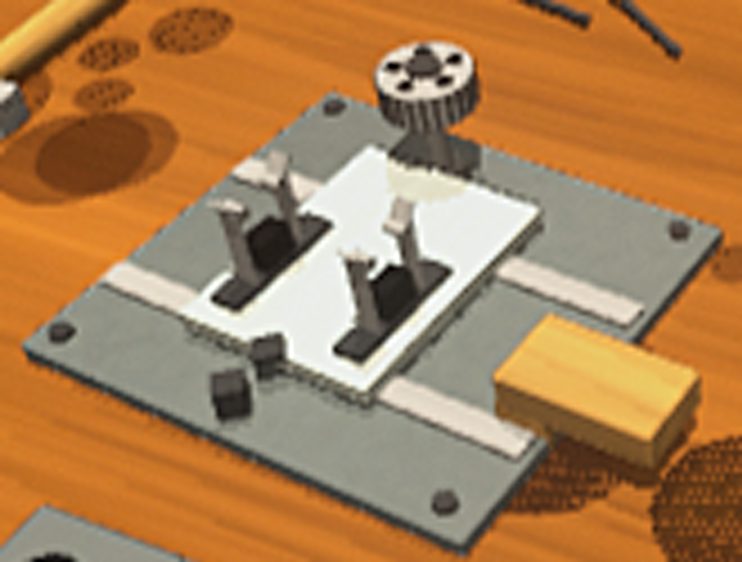

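View pics/f3.png

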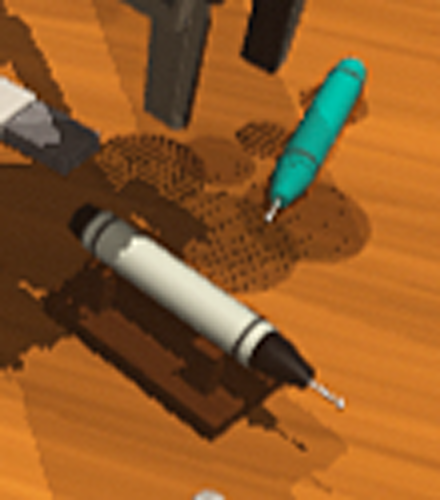

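step_arm([
  [[0.055, 0, -0.0044], [0, 0, 0], 0.4],
  [[0.1, 0, -0.0044], [0, 0, 0], 0.4],
  [[0.14, 0, -0.0044], [0, 0, 0], 0.4],
  [[0.159, 0, -0.0044], [0, 0, 0], 0.4],
  [[0.159, 0, -0.0044], [0, 0, 0], 0.4],
  [[0.159, 0, -0.0044], [0, 0, 0], 0],
  [[0.159, 0, -0.0044], [0, 0, 0], -0.3],
  [[0.159, 0, -0.0044], [0, 0, 0], -1],
  [[0.159, 0, -0.0044], [0, 0, 0], -1],
  [[0.159, 0, -0.0044], [0, 0, 0], -1],
  [[0.159, 0, -0.0044], [0, 0, 0], -1],
], newtons=60)

```text
t: 9.02
position: [493.2, 290.8, 46.5]
eef_rot: [0.383, 1.528, -0.383]
wrist_force: [-2.1, -1.0, 5.4]
opening: 0.267
```

```bash
python3 - <<'E'
from h import *
o=st()
grab('top','top4');q,_=grab('scene','scene4')
for r in (q[150:275,290:400],):cv2.imwrite('pics/g3.png',cv2.resize(r,None,fx=4,fy=4,interpolation=cv2.INTER_CUBIC))
# cradle from top3/scene3
a=np.radians(85.2);y=np.array([np.cos(a),np.sin(a)]);x=np.array([y[1],-y[0]])
for n in('top','scene'):
  W=cloud(np.load(f'pics/{n}3_d.npy'),n);X=W.reshape(-1,3)
  d=X[:,:2]@x;c=X[:,:2]@y
  base=(X[:,2]>20)&(X[:,2]<95)&(d>570)&(d<720)&(c>-180)&(c<10)
  m=base&(X[:,2]>68)
  print(n,'jaws n',m.sum(),'d',d[m].min(),d[m].max(),'c',c[m].min(),c[m].max())
  for lo,hi in((-180,-80),(-80,10)):
    k=m&(c>lo)&(c<hi);print('  c',np.percentile(c[k],[2,50,98]).round(1),'d',np.percentile(d[k],[2,98]).round(1),np.sort(d[k]).round(0).tolist()[::3])
E
```

```text
9.025 [493.2 290.8  46.5] [ 0.383  1.528 -0.383] F [-2.1 -1.   5.4] T [-0.05  0.23  0.04] op 0.2674643251206448 q [ 0.534  0.503  1.882 -0.009  0.751  1.029]
[[0.008, 0.47, 0.883], [-0.002, 0.883, -0.47], [-1.0, 0.002, 0.008]]
top jaws n 151 d 601.7824214924992 649.4487604710607 c -125.97056345395156 -33.59127117601952
  c [-125.6 -118.7 -113.6] d [603.4 648.7] [602.0, 604.0, 606.0, 606.0, 607.0, 608.0, 610.0, 611.0, 613.0, 613.0, 615.0, 635.0, 635.0, 637.0, 637.0, 639.0, 640.0, 641.0, 642.0, 643.0, 644.0, 645.0, 645.0, 646.0, 647.0, 648.0]
  c [-45.8 -39.4 -33.8] d [603.5 648.7] [603.0, 604.0, 606.0, 606.0, 608.0, 610.0, 611.0, 612.0, 613.0, 615.0, 634.0, 636.0, 637.0, 637.0, 639.0, 639.0, 641.0, 642.0, 643.0, 644.0, 645.0, 646.0, 647.0, 648.0, 649.0]
scene jaws n 175 d 602.2221160145452 652.0997456735388 c -126.84529800979217 -32.52357819659534
  c [-126.  -117.8 -112.7] d [603.8 649. ] [602.0, 604.0, 606.0, 607.0, 607.0, 609.0, 609.0, 609.0, 610.0, 611.0, 612.0, 613.0, 613.0, 614.0, 616.0, 617.0, 638.0, 639.0, 640.0, 641.0, 642.0, 644.0, 645.0, 645.0, 645.0, 646.0, 647.0, 648.0, 652.0]
  c [-45.6 -38.4 -33.2] d [604.3 649.1] [603.0, 605.0, 606.0, 606.0, 607.0, 608.0, 608.0, 608.0, 609.0, 610.0, 611.0, 612.0, 614.0, 614.0, 615.0, 616.0, 618.0, 637.0, 639.0, 640.0, 641.0, 643.0, 644.0, 645.0, 645.0, 646.0, 646.0, 646.0, 648.0, 649.0]
```

View pics/g3.png

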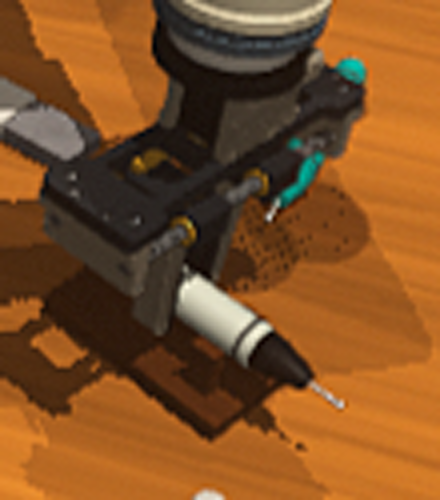

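Gripped at 24.6 mm. The cradle works out at about (617.3, -131.6) with its y axis at 85.2°, and both cameras agree. Lifting and carrying now.

step_arm([
  [[-0.02, 0, 0], [0, 0, 0], -1],
  [[-0.06, 0, 0], [0, 0, 0], -1],
  [[-0.105, 0, 0], [0, 0, 0], -1],
  [[-0.14, 0, 0], [0, 0, 0], -1],
  [[-0.15, -0.03, 0.03], [-0.04, 0, 0], -1],
  [[-0.15, -0.06, 0.06], [-0.08, 0, 0], -1],
  [[-0.15, -0.095, 0.093], [-0.12, 0, 0], -1],
  [[-0.15, -0.13, 0.127], [-0.16, 0, 0], -1],
  [[-0.15, -0.165, 0.161], [-0.2, 0, 0], -1],
  [[-0.15, -0.2, 0.195], [-0.24, 0, 0], -1],
  [[-0.15, -0.235, 0.229], [-0.28, 0, 0], -1],
  [[-0.15, -0.265, 0.26], [-0.32, 0, 0], -1],
  [[-0.15, -0.29, 0.285], [-0.36, 0, 0], -1],
  [[-0.15, -0.308, 0.302], [-0.4, 0, 0], -1],
  [[-0.15, -0.315, 0.308], [-0.405, 0, 0], -1],
  [[-0.15, -0.315, 0.308], [-0.405, 0, 0], -1],
  [[-0.15, -0.315, 0.308], [-0.405, 0, 0], -1],
])

```text
t: 11.25
position: [615.6, -130.7, 198.3]
eef_rot: [0.065, 1.562, -0.067]
wrist_force: [-0.1, 0.3, -1.4]
opening: 0.269
```

```bash
python3 - <<'E'
from h import *
o=st()
R=Rn.from_rotvec(o['eef_rot']).as_matrix();print(R.T@(np.array([617.3,-131.6,105])-o['position']))
p,_=grab('top','top5');q,_=grab('scene','scene5')
cv2.imwrite('pics/h1.png',cv2.resize(p[80:210,260:410],None,fx=5,fy=4.6))
cv2.imwrite('pics/h2.png',cv2.resize(q[90:275,70:270],None,fx=3.2,fy=3.2,interpolation=cv2.INTER_CUBIC))
E
```

```text
11.25 [ 615.6 -130.7  198.3] [ 0.065  1.562 -0.067] F [-0.1  0.3 -1.4] T [-0.05 -0.09  0.01] op 0.26885793627826177 q [-0.211  0.385  1.659 -0.     1.091 -0.127]
[[0.007, 0.084, 0.996], [-0.002, 0.996, -0.084], [-1.0, -0.001, 0.007]]
[93.27630668 -0.66031057  1.10550123]
```

View pics/h1.png

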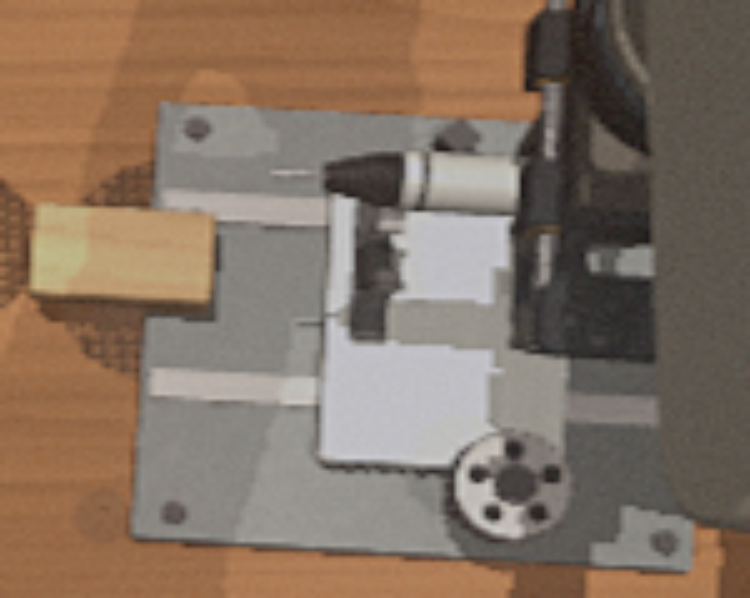

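View pics/h2.png

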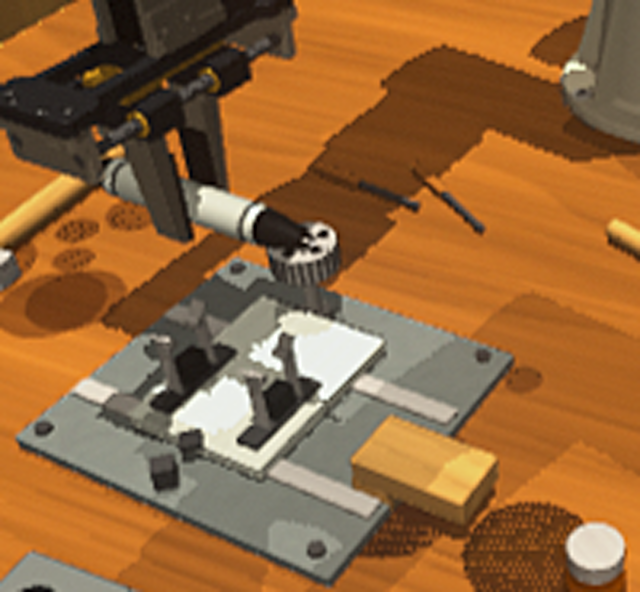

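```bash
python3 - <<'E'
from h import *
a=np.radians(85.2);y=np.array([np.cos(a),np.sin(a)]);x=np.array([y[1],-y[0]])
o=robot.get_obs();T=np.array(o['position']);print('tcp c,d',T[:2]@y,T[:2]@x)
for n in('top','scene'):
  p=cv2.imread(f'pics/{n}5.png');hsv=cv2.cvtColor(p,40);W=cloud(np.load(f'pics/{n}5_d.npy'),n)
  c=W[...,:2]@y-T[:2]@y;d=W[...,:2]@x-T[:2]@x;z=W[...,2]-T[2]
  box=(abs(d)<22)&(abs(c)<125)&(abs(z-3)<22)
  wh=box&(hsv[...,2]>90)&(hsv[...,1]<90)
  f=wh&(c>14);b=wh&(c<-14)
  for m,l in((f,'front'),(b,'back')):
    if m.sum()<5: print(n,l,m.sum());continue
    print(n,l,m.sum(),'c',np.percentile(c[m],[0,2,98,100]).round(1),'d',np.percentile(d[m],[2,50,98]).round(1),'z',np.percentile(z[m],[2,50,98]).round(1))
    for lo in range(-70,100,10):
      k=m&(c>=lo)&(c<lo+10)
      if k.sum()>5: print('   ',lo,k.sum(),'dmed',np.median(d[k]).round(1),'z95',np.percentile(z[k],95).round(1),'d',np.percentile(d[k],[3,97]).round(1))
  dk=box&(hsv[...,2]<80)&(c>45);print('dark c',np.percentile(c[dk],[0,2,50,98,100]).round(1))
  dk=box&(hsv[...,2]<80)&(c<-45);print('dark c back',dk.sum() and np.percentile(c[dk],[0,2,50,98,100]).round(1))
E
```

```text
tcp c,d -78.67269166363265 624.5554051644151
top front 307 c [ 14.5  16.5 102.3 110.6] d [-13.1  -2.7  10.1] z [ 2.7 14.1 17.8]
    10 28 dmed -3.2 z95 17.4 d [-12.5   9.1]
    20 65 dmed -4.6 z95 17.2 d [-13.2   8.7]
    30 68 dmed -3.6 z95 17.5 d [-13.   10.8]
    40 61 dmed -3.6 z95 17.7 d [-12.1  10.1]
    50 57 dmed -2.8 z95 17.2 d [-12.4   9.1]
    80 8 dmed -1.6 z95 8.8 d [-7.9  5.9]
    90 8 dmed 0.0 z95 4.1 d [-1.4  1.4]
top back 0
dark c [49.2 51.3 71.3 87.6 89. ]
dark c back 0
scene front 229 c [ 14.2  14.9 104.8 110.7] d [-5.2  8.3 13.6] z [ 1.6 12.4 16.8]
    10 28 dmed 8.9 z95 16.0 d [-3.2 13.3]
    20 51 dmed 9.2 z95 16.4 d [-3.5 13.3]
    30 45 dmed 8.5 z95 16.1 d [-5.  13.6]
    40 47 dmed 8.6 z95 16.3 d [-3.2 13.6]
    50 41 dmed 7.2 z95 15.8 d [-3.7 12.7]
    90 6 dmed 1.3 z95 4.5 d [-0.9  2.2]
scene back 92 c [-63.5 -62.9 -29.7 -27. ] d [-0.9 10.7 13.8] z [-0.6 10.2 16.4]
    -60 25 dmed 8.8 z95 16.6 d [-1.1 13.8]
    -50 37 dmed 10.7 z95 15.8 d [ 2.3 13.6]
    -40 24 dmed 11.9 z95 14.9 d [ 7.3 13.4]
dark c [ 48.3  51.8  73.7  90.6 112.7]
dark c back [-68.9 -68.7 -53.6 -49.  -48.5]
```

The barrel is level, with its mid about 0.6 mm behind the TCP along y. I'm descending to just above the jaws.

step_arm([
  [[0.04, 0, 0.0012], [0, 0.007, 0], -1],
  [[0.075, 0, 0.0012], [0, 0.007, 0], -1],
  [[0.1, 0, 0.0012], [0, 0.007, 0], -1],
  [[0.107, 0, 0.0012], [0, 0.007, 0], -1],
  [[0.107, 0, 0.0012], [0, 0.007, 0], -1],
  [[0.107, 0, 0.0012], [0, 0.007, 0], -1],
])

```text
t: 12.1
position: [618.7, -131.0, 92.8]
eef_rot: [0.064, 1.567, -0.067]
wrist_force: [-0.4, 0.2, -2.3]
opening: 0.264
```

```bash
python3 - <<'E'
from h import *
a=np.radians(85.2);y=np.array([np.cos(a),np.sin(a)]);x=np.array([y[1],-y[0]])
o=st();T=np.array(o['position']);print('tcp c,d',T[:2]@y,T[:2]@x)
p,_=grab('top','top6');q,_=grab('scene','scene6')
cv2.imwrite('pics/i1.png',cv2.resize(p[80:210,260:410],None,fx=5,fy=4.6))
cv2.imwrite('pics/i2.png',cv2.resize(q[130:260,70:220],None,fx=4.6,fy=4.6,interpolation=cv2.INTER_CUBIC))
E
```

```text
12.1 [ 618.7 -131.    92.8] [ 0.064  1.567 -0.067] F [-0.4  0.2 -2.3] T [-0.06 -0.04  0.04] op 0.2638167923774762 q [-0.21   0.512  1.723 -0.002  0.903 -0.126]
[[0.003, 0.083, 0.997], [-0.002, 0.997, -0.083], [-1.0, -0.002, 0.003]]
tcp c,d -78.77787987045383 627.4708350789356
```

View pics/i1.png

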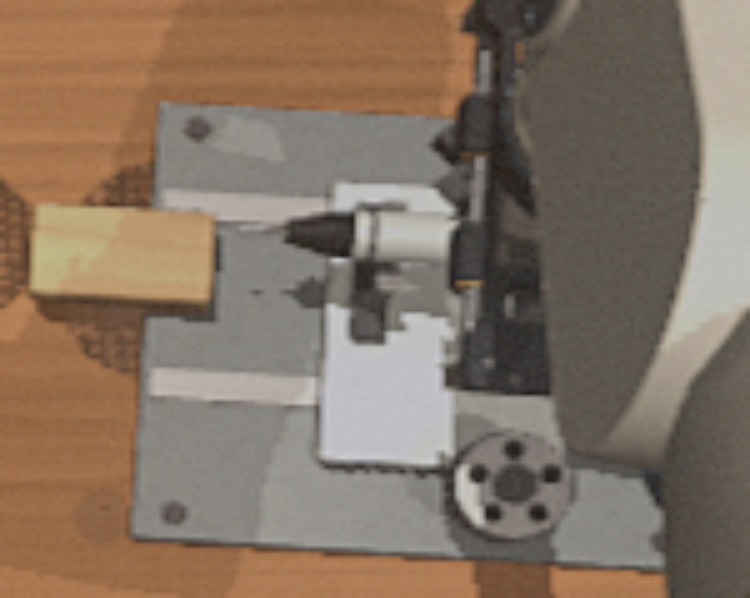

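View pics/i2.png

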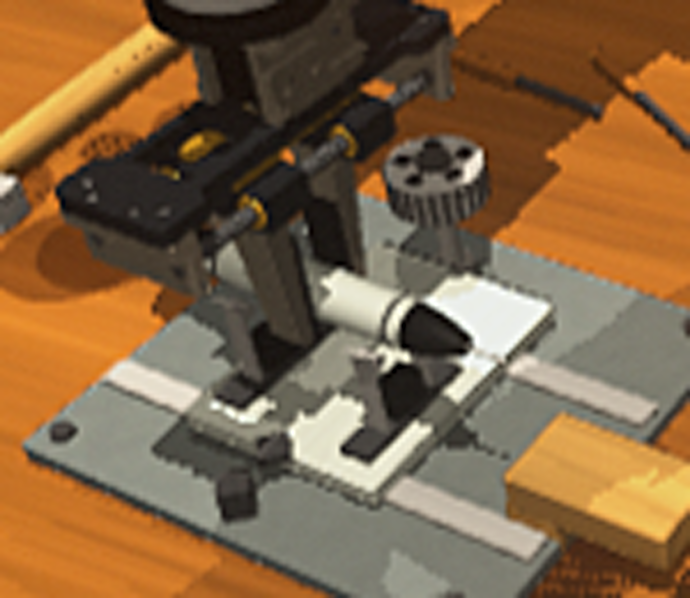

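step_arm([
  [[0.004, 0, -0.001], [0, 0.003, 0], -1],
  [[0.008, 0, -0.001], [0, 0.003, 0], -1],
  [[0.012, 0, -0.001], [0, 0.003, 0], -1],
  [[0.013, 0, -0.001], [0, 0.003, 0], -1],
  [[0.013, 0, -0.001], [0, 0.003, 0], -1],
], newtons=60)

```text
t: 12.82
position: [617.5, -131.1, 81.0]
eef_rot: [0.064, 1.57, -0.067]
wrist_force: [-5.5, -0.5, 13.8]
opening: 0.264
```

```bash
python3 - <<'E'
from h import *
a=np.radians(85.2);y=np.array([np.cos(a),np.sin(a)]);x=np.array([y[1],-y[0]])
o=st();T=np.array(o['position']);print('tcp c,d',T[:2]@y,T[:2]@x)
E
```

```text
12.825 [ 617.5 -131.1   81. ] [ 0.064  1.57  -0.067] F [-5.5 -0.5 13.8] T [0.1  0.91 0.01] op 0.26424056575622523 q [-0.211  0.528  1.73  -0.003  0.885 -0.126]
[[-0.0, 0.083, 0.997], [-0.002, 0.997, -0.083], [-1.0, -0.002, -0.0]]
tcp c,d -79.00631924597336 626.3470709053731
```

step_arm([
  [[0.003, 0, -0.0008], [0, 0, 0], -1],
  [[0.006, 0, -0.0008], [0, 0, 0], -1],
  [[0.009, 0, -0.0008], [0, 0, 0], -1],
  [[0.012, 0, -0.0008], [0, 0, 0], -1],
  [[0.015, 0, -0.0008], [0, 0, 0], -1],
  [[0.017, 0, -0.0008], [0, 0, 0], -1],
  [[0.017, 0, -0.0008], [0, 0, 0], -1],
])

```text
t: 13.7
position: [616.7, -131.0, 62.8]
eef_rot: [0.064, 1.571, -0.067]
wrist_force: [5.4, -0.8, -15.0]
opening: 0.268
```

```bash
python3 - <<'E'
from h import *
a=np.radians(85.2);y=np.array([np.cos(a),np.sin(a)]);x=np.array([y[1],-y[0]])
o=st();T=np.array(o['position']);print('tcp c,d',T[:2]@y,T[:2]@x)
E
```

```text
13.7 [ 616.7 -131.    62.8] [ 0.064  1.571 -0.067] F [  5.4  -0.8 -15. ] T [-0.17 -0.95  0.1 ] op 0.26826853986365073 q [-0.211  0.551  1.739 -0.002  0.852 -0.126]
[[-0.001, 0.083, 0.997], [-0.002, 0.997, -0.083], [-1.0, -0.002, -0.001]]
tcp c,d -78.9759720637485 625.5082924759391
```

step_arm([
  [[0.001, 0, 0.0003], [0, 0, 0], -1],
  [[0.002, 0, 0.0003], [0, 0, 0], -1],
  [[0.003, 0, 0.0003], [0, 0, 0], -1],
  [[0.003, 0, 0.0003], [0, 0, 0], -1],
  [[0.003, 0, 0.0003], [0, 0, 0], -1],
])

```text
t: 14.32
position: [616.9, -131.1, 61.4]
eef_rot: [0.064, 1.57, -0.067]
wrist_force: [-4.5, 1.6, 10.6]
opening: 0.268
```

```bash
python3 - <<'E'
from h import *
a=np.radians(85.2);y=np.array([np.cos(a),np.sin(a)]);x=np.array([y[1],-y[0]])
o=st();T=np.array(o['position']);print('tcp c,d',T[:2]@y,T[:2]@x)
E
```

```text
14.325 [ 616.9 -131.1   61.4] [ 0.064  1.57  -0.067] F [-4.5  1.6 10.6] T [0.14 0.76 0.1 ] op 0.2678068019727137 q [-0.211  0.553  1.739 -0.002  0.849 -0.126]
[[-0.001, 0.083, 0.997], [-0.002, 0.997, -0.083], [-1.0, -0.002, -0.001]]
tcp c,d -78.9981839291187 625.7495833465621
```

Seated at TCP z = 61.4 mm, against 61.5 predicted. I'll press more firmly and check the pictures.

step_arm([
  [[0.002, 0, 0], [0, 0, 0], -1],
  [[0.003, 0, 0], [0, 0, 0], -1],
  [[0.003, 0, 0], [0, 0, 0], -1],
  [[0.003, 0, 0], [0, 0, 0], -1],
])

```text
t: 14.82
position: [617.0, -131.1, 61.3]
eef_rot: [0.064, 1.57, -0.067]
wrist_force: [-8.8, 1.7, 22.3]
opening: 0.267
```

```bash
python3 - <<'E'
from h import *
a=np.radians(85.2);y=np.array([np.cos(a),np.sin(a)]);x=np.array([y[1],-y[0]])
p,dt=grab('top','top7');q,ds=grab('scene','scene7')
o=st();T=np.array(o['position']);print('tcp c,d',T[:2]@y,T[:2]@x)
cv2.imwrite('pics/j1.png',cv2.resize(p[80:210,210:410],None,fx=4,fy=4,interpolation=cv2.INTER_CUBIC))
cv2.imwrite('pics/j2.png',cv2.resize(q[140:270,70:220],None,fx=4.6,fy=4.6,interpolation=cv2.INTER_CUBIC))
cv2.imwrite('pics/j3.png',q)
for n,D,p in(('top',dt,p),('scene',ds,q)):
  hsv=cv2.cvtColor(p,40);W=cloud(D,n)
  c=W[...,:2]@y-T[:2]@y;d=W[...,:2]@x-T[:2]@x;z=W[...,2]
  box=(abs(d)<18)&(abs(c)<130)&(abs(z-66)<16)
  wh=box&(hsv[...,2]>90)&(hsv[...,1]<90)
  for lo in range(-70,70,10):
    k=wh&(c>=lo)&(c<lo+10)
    if k.sum()>8: print(n,lo,k.sum(),'z95',np.percentile(z[k],95).round(1))
  dk=box&(hsv[...,2]<80)&(c>52);print('nose c',np.percentile(c[dk],[2,98]))
E
```

```text
14.925 [ 617.  -131.1   61.3] [ 0.064  1.57  -0.067] F [-9.   1.7 21.5] T [0.31 1.52 0.03] op 0.2693837223116381 q [-0.211  0.553  1.74  -0.002  0.848 -0.126]
[[-0.0, 0.083, 0.997], [-0.002, 0.997, -0.083], [-1.0, -0.002, -0.0]]
tcp c,d -78.99100458376985 625.7913654175157
top 10 12 z95 78.5
top 20 44 z95 79.5
top 30 55 z95 81.4
top 40 51 z95 81.3
top 50 44 z95 80.1
nose c [61.37237738 87.52973213]
scene -40 16 z95 78.6
scene 0 21 z95 77.9
scene 10 40 z95 77.7
scene 20 35 z95 77.7
scene 30 38 z95 81.0
scene 40 58 z95 80.0
scene 50 38 z95 77.7
nose c [58.78264948 90.13073715]
```

View pics/j1.png

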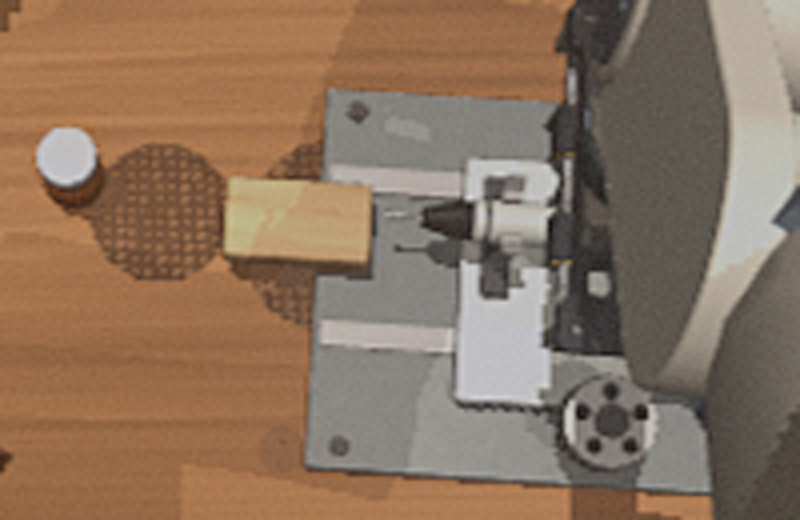

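View pics/j2.png

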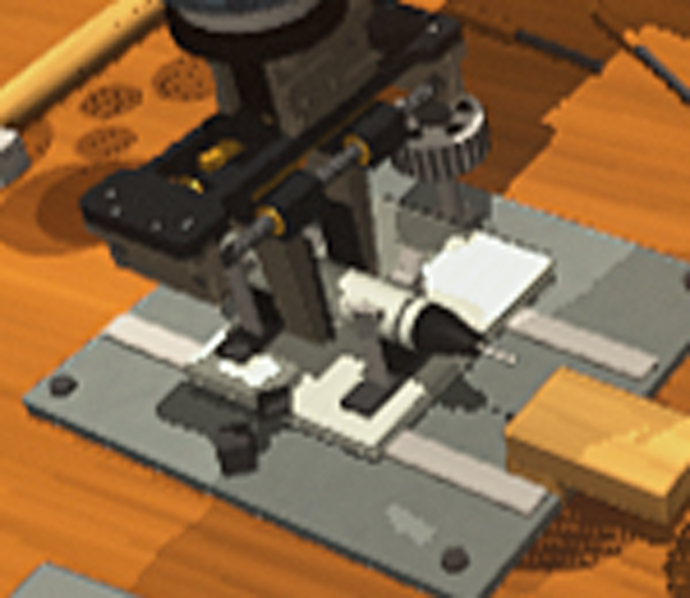

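View pics/j3.png

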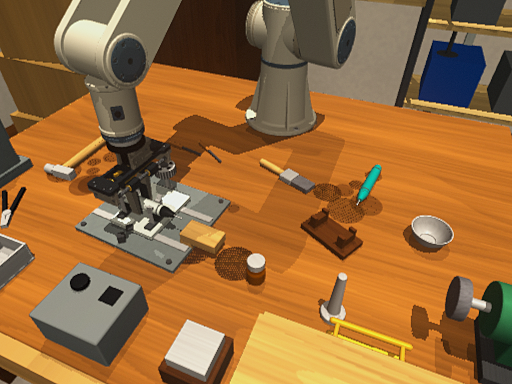

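```bash
python3 - <<'E'
from h import *
print(robot.sign_off())
E
```

```text
the job is handed in; nothing more can be done
None
```

The job is handed in at about 15 s of robot time: the handpiece is snapped into the clips and sits on the saddle. The arm is still gripping it and pressing it down.

**Handwheel:** I turned it 2.35 rad counter-clockwise. The pointer stands opposite the index within about 1 mm. The two cameras disagreed on the sign of what is left (+0.9 mm from the top view, -0.8 mm from the scene view). In the pictures the pointer did not move during the snap-in.

**Handpiece:** I took the white one from the wooden rest and left the turquoise look-alike alone. It was laid over the clips with its nose towards the bench pin and pressed straight down.
- **Snap:** the push peaked, then the clips pulled the barrel down, as described.
- **Seating:** the gripper stopped at z = 61.3 mm, where I had predicted 61.5. The top of the barrel read about 78 mm, which matches full seating, and it was level.
- **Centring:** the barrel's middle is within about 1 mm of the midpoint between the clips.
- **Hold:** the last reading was about 22 N pressing down, with the grip set to 60 N. There was also a sideways reading of about 9 N that rose and fell with the push. I did not find its cause and left it.

The jar and the mandrel are still standing.

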